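Check two hand levers on their bench stands

TASK

Check the two hand levers without gripping anything. With the backs of your fingers press the short lever in towards its bar until it comes up against its stop, hold it there for about a second and let it spring right back; then press the long ball-ended lever in the same way and finish while still holding it against its stop, so that I can measure the gap it leaves to the bar. Press only on the outer side of the levers without forcing them, keep your hand off the bars, and leave the things lying around alone.

Things in the scene. Friction and masses are not known exactly. Their poses are not given: they have to be found in the camera images.
- long_stand: bolted-down bench stand with a stub of handlebar and the long lever: grey base plate 110 (its x) x 150 (its y) x 12 mm, post 26 mm, bar along its y. Origin: centre of the plate's underside; z up. The lever is on its -x side, roughly facing the robot (turned up to 0.35 rad). Middle of bar and lever 140 mm above the table; nothing above 165 mm.
- long_grip (a point): middle of the rubber grip on the long lever's handlebar, on the bar's axis, at (0, -40, 140) mm in the stand's frame; grip 30 mm across (collar 36 mm); the bar runs along the stand's y from -92 to +100 mm. The hand must not touch the bar.
- long_lever (a joint): long hand lever: aluminium blade 125 mm long from its pivot, 15 mm high, 10 mm thick, with an 18 mm ball at its tip. 0 = at rest, grows as it is pressed towards the bar; firm stop at 0.32 rad, 10 mm clear of the grip. A light spring returns it: at the press point it takes 1.6 N at the start, 5 N at the stop; over 40 N would bend it.
- long_press (a point): point on the outer face (the face away from the bar) of the long lever's blade, 95 mm from the pivot, at half height; it moves with the lever. Press here, level, towards the bar; free space of 120 mm below it. The opposite face, towards the bar, must not be touched (no hooking or pinching).
- long_hinge (a point): pivot of the long lever, at (-42, 55, 140) mm in the stand's frame; upright axis, positive is anticlockwise from above. At rest the blade runs from here to the stand's -y and leans 0.27 rad away from the bar; pressed by q it leans 0.27 - q.
- short_stand: bolted-down bench stand with a stub of handlebar and the short lever: grey base plate 110 (its x) x 150 (its y) x 12 mm, post 26 mm, bar along its y. Origin: centre of the plate's underside; z up. The lever is on its -x side, roughly facing the robot (turned up to 0.35 rad). Middle of bar and lever 140 mm above the table; nothing above 165 mm.
- short_grip (a point): middle of the rubber grip on the short lever's handlebar, on the bar's axis, at (0, -40, 140) mm in the stand's frame; grip 30 mm across (collar 36 mm); the bar runs along the stand's y from -92 to +100 mm. The hand must not touch the bar.
- short_lever (a joint): short hand lever: aluminium blade 78 mm long from its pivot, 15 mm high, 10 mm thick, with a plain tip, no ball. 0 = at rest, grows as it is pressed towards the bar; firm stop at 0.4 rad, 13 mm clear of the grip. A light spring returns it: at the press point it takes 1.4 N at the start, 5 N at the stop; over 40 N would bend it.
- short_press (a point): point on the outer face (the face away from the bar) of the short lever's blade, 60 mm from the pivot, at half height; it moves with the lever. Press here, level, towards the bar; free space of 120 mm below it. The opposite face, towards the bar, must not be touched (no hooking or pinching).
- short_hinge (a point): pivot of the short lever, at (-42, 55, 140) mm in the stand's frame; upright axis, positive is anticlockwise from above. At rest the blade runs from here to the stand's -y and leans 0.3 rad away from the bar; pressed by q it leans 0.3 - q.
- oil_bottle: bystander, loose, leave alone: small oil bottle with a pointed nozzle, 46x45x134 mm, standing at the back between the stands. Origin: centre of its underside.
- bushing_big: bystander, loose, leave alone: plain steel bushing, 30 mm across, 30 mm high, standing at the front edge. Origin: centre of its underside.
- tape_measure: bystander, loose, leave alone: tape measure, 64x84x32 mm, lying at the front right. Origin: centre of its underside.
- adjusting_rod: bystander, loose, leave alone: steel rod with nuts, 19x150x19 mm, lying at the front. Origin: centre of its underside.
- screwdriver_blue: bystander, loose, leave alone: screwdriver, 21x185x21 mm, lying at the front left. Origin: centre of its underside.

How it is judged (in metres and radians):
On the way, in this order (a step that is already met when the one before it is completed fails the run):
1. the short lever is held pressed against its stop by the fingers, the long one at rest (value of joint short_lever above 0.36 rad and contact force between the fingers and short_lever above 1.5 N and value of joint long_lever below 0.05 rad), for 0.6 s.
2. the short lever is let go and has sprung back, the long one still at rest (value of joint each of short_lever, long_lever below 0.05 rad and contact force between the fingers and short_lever below 0.3 N), for 0.1 s.
At the end, for the whole second after the job is handed in: the long lever is held still by the fingers against its stop (pressed beyond 0.29 of its 0.32 rad, with more than 1.5 N), the short lever is back at rest (under 0.05 rad) and untouched (value of joint long_lever above 0.29 rad and contact force between the fingers and long_lever above 1.5 N and velocity of joint long_lever between -0.1 and 0.1 rad/s and value of joint short_lever below 0.05 rad and contact force between the fingers and short_lever below 0.3 N); the arm keeps its last pose, push and grip.
It fails at once if the hand touches a handlebar (contact force between any of the fingers, the arm and long_stand_c0 above 1 N or contact force between any of the fingers, the arm and long_stand_c1 above 1 N or contact force between any of the fingers, the arm and long_stand_c2 above 1 N or contact force between any of the fingers, the arm and short_stand_c0 above 1 N or contact force between any of the fingers, the arm and short_stand_c1 above 1 N or contact force between any of the fingers, the arm and short_stand_c2 above 1 N).
It fails at once if a finger hooks or pinches a lever on its bar side (contact force between the fingers and long_lever_c0 above 1 N or contact force between the fingers and short_lever_c0 above 1 N).
It fails at once if a lever is forced with more than 40 N (contact force between the fingers and long_lever above 40 N or contact force between the fingers and short_lever above 40 N).
It fails at once if a loose bystander is shifted by more than 20 mm, or lifted (distance of any of oil_bottle, bushing_big, tape_measure, adjusting_rod, screwdriver_blue from where it was at the start of the episode above 0.02 m).
It also fails if it takes over 40 s, if anything falls off the work surface, if the arm or the gripper's body presses on something with over 40 N, if the wrist force passes 120 N, or if a joint passes its speed limit or range.

ROBOT

A 6-joint arm with a two-finger parallel gripper is mounted at the origin on a cart in front of the work surface, level with it; the furniture and walls round the work are solid. World frame = base frame: x ahead of the robot, y to its left, z up, the work surface at z = 0. Lengths are in mm, angles in rad, forces in N, time in s.
With the tool pointing down it reaches from about 275 to 1000 mm from the base axis. Payload 8.4 kg.
Tool frame: the origin (TCP) lies on the centre line of the jaws, within the pads' length; the fingertips stand 25 mm ahead of it and the grasp point (between the pads) lies 6 mm ahead of it; z points along the fingers, x is the direction in which the jaws open and shut, and the axes are right-handed (so a half turn about z gives the same grasp; the last joint's range is limited). The gripper opens to 85 mm and grips with 20 to 120 N. Pads are 22 mm wide; open, the fingers measure 114 mm over their backs; the gripper's body (76 mm by 85 mm) begins 54 mm behind the grasp point. The pads swing forward as they close: fully open they stand 13 mm farther back than shut.
Start: joints at [1.109, 0.353, 1.633, -0, 1.155, -0.002], TCP at [277.355, 560.092, 256.281] pointing down, gripper open.
Joint ranges: [-2.63, 2.63], [-0.92, 2.1], [0.06, 2.66], [-1.3, 4.44], [0, 2.69], [-3.02, 3.02]. Speed limits (rad/s): [2.22, 2.22, 2.79, 3.14, 3.14, 3.14].

INTERFACE

Orientations are given as [roll, pitch, yaw] about the fixed x, y, z axes, in that order (R = Rz(yaw) Ry(pitch) Rx(roll)).
In Python, from rig import r gives the robot as it stands. The module is installed in compiled form; this text tells all that it offers.
- The arm moves only by the tool jog_arm, never from a script. Its argument "deltas" is a list of rows, each an object with "gripper": the gripper command: -1 is fully open, 1 is shut, values between are in proportion; "translation": the shift along the world's x, y, z in units of 10 cm (1.0 is 10 cm), a list of three; "dr": the turn, a rotation vector about the world's x, y, z in units of pi/2 rad (1.0 is pi/2 rad), a list of three. In form: [{"gripper": gripper, "translation": [x, y, z], "dr": [wx, wy, wz]}, ...]. A call has 1 to 12 rows; each row shifts and turns the commanded pose from where the row before left it; what a row does not reach is not made up. A row lasts 1/12 s, in which the tool goes at most 41.7 mm and 7.16 degrees, less where a joint would pass 70% of its speed; a pose out of reach is approached as far as the arm can. A call with a number of a shift or a turn outside -1 to 1 is refused whole. A call with a gripper value outside its range is refused whole. The fingers move at their own pace and stop on an object; "squeeze" is the grip in N (left out, the last holds). Time passes only in rows, so rows that do not move let the fingers close. It gives the time, the measured TCP pose, the force and the opening at its end, in the units of the state.
- r.sense(): the state, without advancing time (a new reading comes with each control period).
- r.grab_frame(name): name is "side" or "top"; returns the picture (384x512x3 uint8, blue, green, red); there is no depth.
- r.calibration(name): a dict with "mtx" (3x3 intrinsics, pixels), "world_from_camera" (4x4, takes a point from camera to world coordinates). Camera axes: x right, y down, z forward; pixel columns grow to the right and rows downward; lengths in mm; the calibration is good to about 2 mm. A picture is of the moment at which its call begins. calibration takes no time and is no camera call.
- r.sign_off(): hands the job in, once; it reports no verdict.
The state is a dict: "clock": time; "qpos": joint angles; "qvel": joint speeds; "joint_efforts": joint torques, N m; "eef_pos": TCP position; "tcp_rot": TCP orientation; "contact_force": force on the tool from outside, world axes, zero at the start; "wrist_torque": the same for the moment, N m; "opening": opening from 0.0 (shut) to 1.0 (fully open).
Only numpy, scipy, OpenCV 4.12 (cv2) and the standard library are available. Lean on these libraries where they do the work, as an engineer would, in place of code of your own. Each camera call takes 0.05 s, during which the arm holds its last target. There are 200 camera calls.

## Working session

There is one attempt and no reset: what is moved stays moved. The work goes in short steps, Python scripts to look and compute and a tool call to move; the robot and the scene stay as the last step left them, time stands still between calls to the robot, and variables do not carry over. Pictures are saved under pics/ and viewed, about 8 in all and at most 12, crops included, and the job is handed in when it is done.

Besides the shell and the picture viewer there is one more tool, called after ">>>" in YAML: its name, and indented under it one key for each argument. jog_arm: Moves the arm, as the interface text tells. Shifts and turns lie within -1 to 1; 1 stands for 10 cm of shift or pi/2 rad of turn. Its arguments: {"type":"object","properties":{"deltas":{"type":"array"},"squeeze":{"type":"number"}},"required":["deltas"]}

```bash
mkdir -p pics
python3 - <<'E'
from rig import r
import cv2,numpy as np
np.set_printoptions(precision=2,suppress=True)
for n in("top","side"):
    cv2.imwrite(f"pics/{n}0.png",r.grab_frame(n)); c=r.calibration(n); print(n,c["mtx"],c["world_from_camera"])
print(r.sense())
E
```

```text
top [[359.69   0.   256.99]
 [  0.   359.69 188.68]
 [  0.     0.     1.  ]] [[  -0.01   -0.98    0.19  368.05]
 [  -1.      0.01   -0.    -32.36]
 [   0.     -0.19   -0.98 1135.58]
 [   0.      0.      0.      1.  ]]
side [[435.55   0.   252.61]
 [  0.   435.55 189.66]
 [  0.     0.     1.  ]] [[    0.96    -0.16     0.22   332.13]
 [   -0.27    -0.51     0.82 -1009.41]
 [   -0.02    -0.85    -0.53   726.93]
 [    0.       0.       0.       1.  ]]
{'clock': 0.1, 'qpos': array([ 1.11,  0.35,  1.63,  0.  ,  1.16, -0.  ]), 'qvel': array([ 0., -0., -0.,  0.,  0., -0.]), 'joint_efforts': array([ -0.  , -60.64, -34.28,  -0.  ,   0.  ,   0.  ]), 'eef_pos': array([277.17, 559.74, 255.64]), 'tcp_rot': array([-3.14,  0.  ,  1.11]), 'contact_force': array([0.22, 0.26, 0.1 ]), 'wrist_torque': array([ 0.05, -0.01, -0.02]), 'opening': 0.9991249848109056}
```

View pics/top0.png

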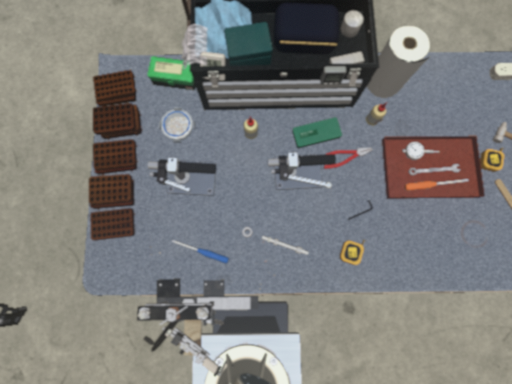

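View pics/side0.png

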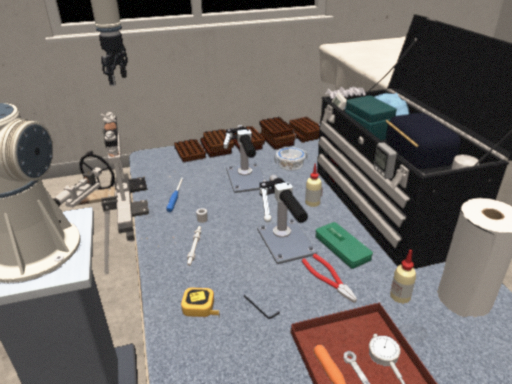

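The top view shows the short stand at about (185,172) and the long one at about (305,168), with the ball tip near (329,185). The side view shows the short stand at (243,155) and the long one at (283,215). Next I'll zoom in on both.

Run:
```python
import cv2,numpy as np
t=cv2.imread("pics/top0.png");s=cv2.imread("pics/side0.png")
f=lambda a,x,y:cv2.resize(a[y:y+60,x:x+80],(400,300),interpolation=cv2.INTER_CUBIC)
cv2.imwrite("pics/crop.png",np.vstack([np.hstack([f(t,142,145),f(t,262,140)]),np.hstack([f(s,205,115),f(s,245,168)])]))
```

```text
(no output)
```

View pics/crop.png

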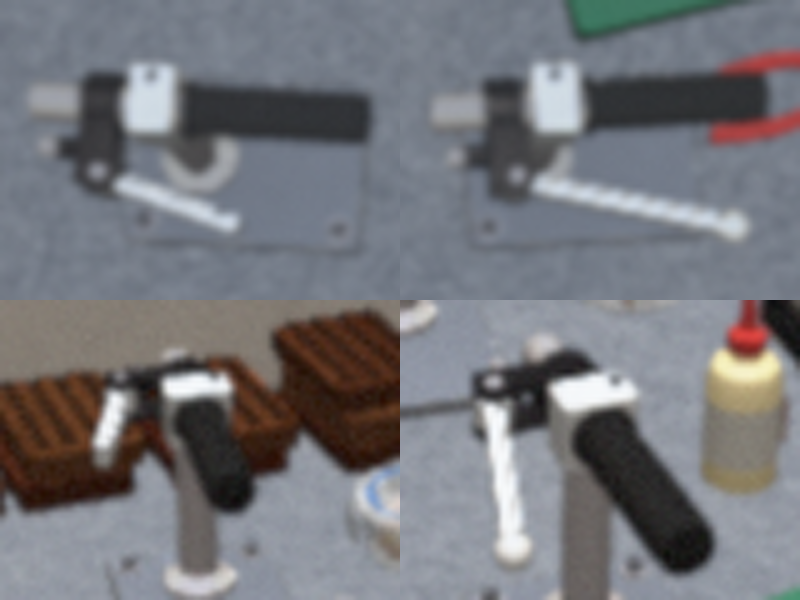

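The zoom gives clear bar ends, hinge screws and lever tips. In the top view, the bar ends are short (148,165)–(216,168) and long (268,162)–(336,159), and the ball is at (329,185). I'll cast rays through these and check the results across both views.

```bash
cat > m.py <<'E'
from rig import r
import numpy as np
np.set_printoptions(precision=1,suppress=True)
C={n:r.calibration(n) for n in("top","side")}
def ray(n,p):
    M=C[n]["world_from_camera"]; d=M[:3,:3]@np.linalg.solve(C[n]["mtx"],[p[0]-.4,p[1]-.4,1]); return M[:3,3],d/np.linalg.norm(d)
def pl(n,p,z):
    o,d=ray(n,p); return o+d*(z-o[2])/d[2]
def tri(a,b):
    o,d=ray("top",a);q,e=ray("side",b); s=np.linalg.lstsq(np.c_[d,-e],q-o,rcond=None)[0]
    A,B=o+s[0]*d,q+s[1]*e; return (A+B)/2,np.linalg.norm(A-B)
E
python3 - <<'E'
from m import *
D=dict(short=dict(b0=(147.6,164.6),b1=(216,168.4),tip=(189.6,189.4),h=(161.6,179),hs=(229,131),L=78,lean=.3),
 long=dict(b0=(268.4,161.6),b1=(335.6,159),tip=(329,185),h=(285.6,174.6),hs=(263.4,184.4),ts=(267.6,217.6),L=125,lean=.27))
for k,d in D.items():
    a=pl("top",d["b0"],140);b=pl("top",d["b1"],140);t=pl("top",d["tip"],140)
    v=a-b; yaw=np.arctan2(-v[0],v[1]); c,s=np.cos(yaw),np.sin(yaw);R=np.array([[c,-s],[s,c]])
    u=v[:2]/np.linalg.norm(v); O=(a[:2]-100*u+b[:2]+92*u)/2
    print(k,"barends",a,b,"len",np.linalg.norm(v),"yaw %.3f"%yaw,"origin",O)
    H=O+R@[-42,55]; dl=lambda q:R@[-np.sin(d["lean"]-q),-np.cos(d["lean"]-q)]
    print(" hinge model",H,"tri",tri(d["h"],d["hs"]),"plane155",pl("top",d["h"],155))
    print(" tip model",H+d["L"]*dl(0),"meas",t, "tri",tri(d["tip"],d["ts"]) if "ts" in d else "")
    hm=pl("top",d["h"],155)[:2]; w=t[:2]-hm; print(" yaw from lever",np.arctan2(w[0],-w[1])+d["lean"])
E
```

```text
short barends [639.2 275.8 140. ] [625.7  80.3 140. ] len 195.95556702739734 yaw -0.069 origin [632.2 174.1]
 hinge model [594.  231.8] tri (array([593.6, 230.4, 154.1]), np.float64(0.690376519072534)) plane155 [593.1 230.2 155. ]
 tip model [565.9 159.1] meas [565.5 154.1 140. ] tri 
 yaw from lever -0.04748611322020985
long barends [644.1 -69.5 140. ] [ 649.5 -262.5  140. ] len 193.07330859880085 yaw 0.028 origin [ 646.9 -170. ]
 hinge model [ 603.4 -116.2] tri (array([ 601.4, -116.3,  157.1]), np.float64(0.5346057110121981)) plane155 [ 601.7 -116.5  155. ]
 tip model [ 573.5 -237.6] meas [ 573.6 -239.7  140. ] tri (array([ 573.4, -238.9,  144.7]), np.float64(1.6145140162121763))
 yaw from lever 0.04604641010411992
```

Both stands check out: bar lengths measure 196 and 193 mm (192 given), hinges agree to about 2 mm and tips to about 5 mm. The estimates are:
- **Short:** hinge (593.5, 231), yaw about -0.06.
- **Long:** hinge (602.5, -116.3), yaw about 0.035.

With the fingers shut (about 29 mm over their backs) and tool yaw at about 0.05, I'll approach the short lever at height.

>>> jog_arm:
  deltas:
    - {"gripper": 1,"translation": [0.2,-0.32,0],"dr": [0,0,-0.056]}
    - {"gripper": 1,"translation": [0.2,-0.32,0],"dr": [0,0,-0.056]}
    - {"gripper": 1,"translation": [0.2,-0.32,0],"dr": [0,0,-0.056]}
    - {"gripper": 1,"translation": [0.2,-0.32,0],"dr": [0,0,-0.056]}
    - {"gripper": 1,"translation": [0.2,-0.32,0],"dr": [0,0,-0.056]}
    - {"gripper": 1,"translation": [0.2,-0.32,0],"dr": [0,0,-0.056]}
    - {"gripper": 1,"translation": [0.2,-0.32,0],"dr": [0,0,-0.056]}
    - {"gripper": 1,"translation": [0.2,-0.32,0],"dr": [0,0,-0.056]}
    - {"gripper": 1,"translation": [0.2,-0.32,0],"dr": [0,0,-0.056]}
    - {"gripper": 1,"translation": [0.2,-0.32,0],"dr": [0,0,-0.056]}
    - {"gripper": 1,"translation": [0.2,-0.32,0],"dr": [0,0,-0.056]}
    - {"gripper": 1,"translation": [0.2,-0.32,0],"dr": [0,0,-0.056]}
  squeeze: 20

```text
clock: 1.1
eef_pos: [517.9, 174.3, 256.2]
tcp_rot: [3.142, 0.0, 0.051]
contact_force: [0.3, 0.8, 0.3]
opening: -0.001
```

>>> jog_arm:
  deltas:
    - {"gripper": 1,"translation": [0,0,-0.36],"dr": [0,0,0]}
    - {"gripper": 1,"translation": [0,0,-0.36],"dr": [0,0,0]}
    - {"gripper": 1,"translation": [0,0,-0.36],"dr": [0,0,0]}
    - {"gripper": 1,"translation": [0,0,0],"dr": [0,0,0]}
    - {"gripper": 1,"translation": [0,0,0],"dr": [0,0,0]}

```text
clock: 1.52
eef_pos: [516.1, 175.6, 147.1]
tcp_rot: [3.14, 0.004, 0.055]
contact_force: [0.8, 0.3, 0.5]
opening: -0.001
```

Run:
```python
from rig import r
import cv2,numpy as np
t=r.grab_frame("top");s=r.grab_frame("side")
f=lambda a,x,y:cv2.resize(a[y:y+120,x:x+80],(400,600),interpolation=cv2.INTER_CUBIC)
cv2.imwrite("pics/c1.png",np.hstack([f(t,142,130),f(s,195,60)]))
print(r.sense()["eef_pos"],r.sense()["contact_force"])
```

```text
[518.35451662 176.58615747 149.99644573] [-0.13179285  0.70122932  0.86741736]
```

View pics/c1.png

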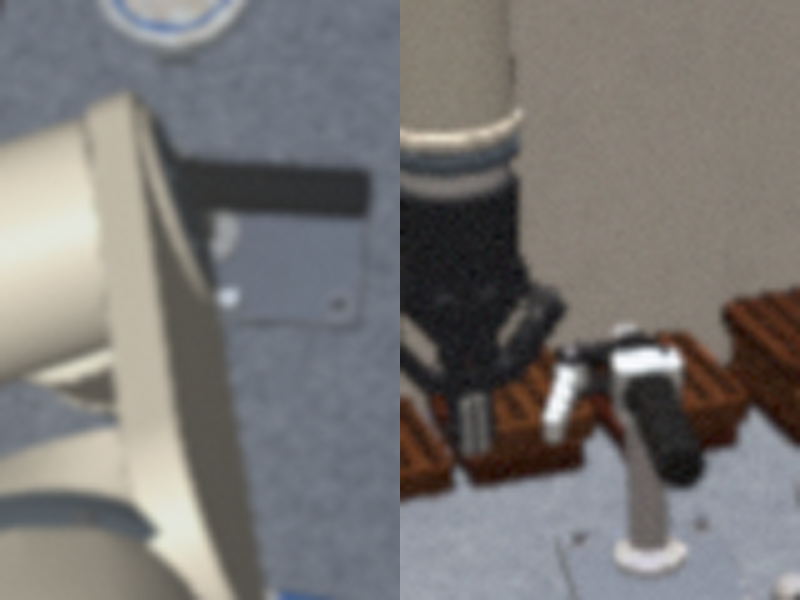

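The side crop shows the shut fingertips at about (475,450), level with the blade (565,400). The knuckles bulge out only well above the bar. I'll advance towards the lever.

>>> jog_arm:
  deltas:
    - {"gripper": 1,"translation": [0.15,-0.03,0],"dr": [0,0,0]}
    - {"gripper": 1,"translation": [0.1,0,0],"dr": [0,0,0]}
    - {"gripper": 1,"translation": [0.05,0,0],"dr": [0,0,0]}
    - {"gripper": 1,"translation": [0.05,0,0],"dr": [0,0,0]}
    - {"gripper": 1,"translation": [0.05,0,0],"dr": [0,0,0]}
    - {"gripper": 1,"translation": [0.05,0,0],"dr": [0,0,0]}
    - {"gripper": 1,"translation": [0.05,0,0],"dr": [0,0,0]}
    - {"gripper": 1,"translation": [0,0,0],"dr": [0,0,0]}
    - {"gripper": 1,"translation": [0,0,0],"dr": [0,0,0]}

```text
clock: 2.37
eef_pos: [567.1, 172.9, 148.0]
tcp_rot: [3.141, 0.001, 0.055]
contact_force: [-2.5, -2.1, 1.4]
opening: -0.003
```

>>> jog_arm:
  deltas:
    - {"gripper": 1,"translation": [0.02,0,0],"dr": [0,0,0]}
    - {"gripper": 1,"translation": [0.02,0,0],"dr": [0,0,0]}
    - {"gripper": 1,"translation": [0,0,0],"dr": [0,0,0]}

```text
clock: 2.62
eef_pos: [570.8, 172.7, 147.9]
tcp_rot: [3.141, 0.001, 0.055]
contact_force: [-3.5, -2.7, 0.7]
opening: -0.001
```

>>> jog_arm:
  deltas:
    - {"gripper": 1,"translation": [0.02,0,0],"dr": [0,0,0]}
    - {"gripper": 1,"translation": [0,0,0],"dr": [0,0,0]}

```text
clock: 2.78
eef_pos: [572.7, 172.7, 147.9]
tcp_rot: [3.141, 0.002, 0.056]
contact_force: [-4.2, -3.5, 1.6]
opening: 0.004
```

>>> jog_arm:
  deltas:
    - {"gripper": 1,"translation": [0.02,0,0],"dr": [0,0,0]}
    - {"gripper": 1,"translation": [0,0,0],"dr": [0,0,0]}

```text
clock: 2.95
eef_pos: [574.6, 172.5, 147.9]
tcp_rot: [3.141, 0.002, 0.055]
contact_force: [-4.7, -3.3, 0.4]
opening: -0.001
```

>>> jog_arm:
  deltas:
    - {"gripper": 1,"translation": [0.015,0,0],"dr": [0,0,0]}
    - {"gripper": 1,"translation": [0,0,0],"dr": [0,0,0]}

```text
clock: 3.12
eef_pos: [575.9, 172.5, 147.9]
tcp_rot: [3.141, 0.002, 0.055]
contact_force: [-5.5, -4.2, 1.6]
opening: 0.002
```

>>> jog_arm:
  deltas:
    - {"gripper": 1,"translation": [0.015,0,0],"dr": [0,0,0]}
    - {"gripper": 1,"translation": [0,0,0],"dr": [0,0,0]}

```text
clock: 3.28
eef_pos: [576.2, 172.5, 147.8]
tcp_rot: [3.14, 0.005, 0.055]
contact_force: [-9.3, -4.8, 4.3]
opening: 0.002
```

Run:
```python
from rig import r
import cv2,numpy as np
s=r.grab_frame("side")
cv2.imwrite("pics/c2.png",cv2.resize(s[90:165,190:270],(800,750)[:2],interpolation=cv2.INTER_CUBIC)[:600])
print(r.sense()["eef_pos"],r.sense()["contact_force"])
```

```text
[576.23945512 172.44282102 147.79195602] [-8.97151929 -4.5366934   4.54276776]
```

View pics/c2.png

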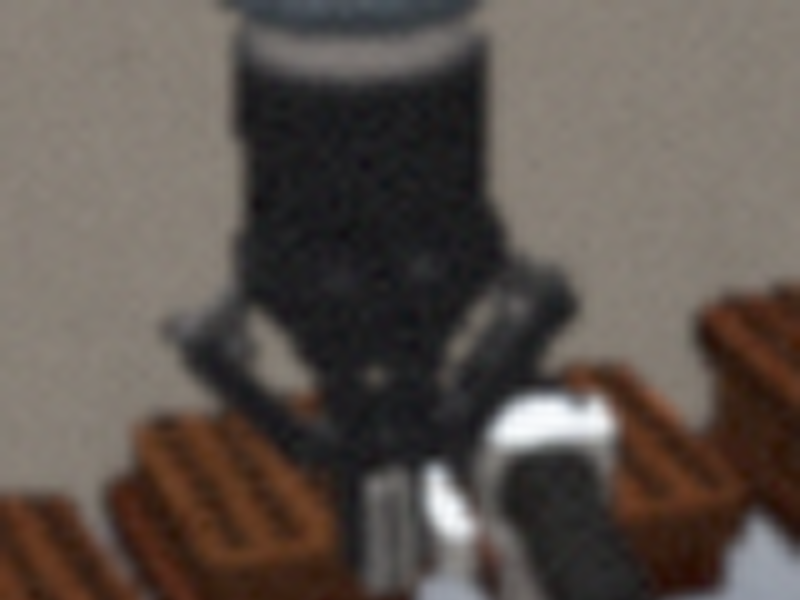

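The x force jumped from 5.5 to 9.3 N at x=576.2, against a predicted stop of 576.4. The picture shows the blade pushed in by the finger back, clear of the bar. I'll hold for a second, then release.

>>> jog_arm:
  deltas:
    - {"gripper": 1,"translation": [0.005,0,0],"dr": [0,0,0]}
    - {"gripper": 1,"translation": [0,0,0],"dr": [0,0,0]}
    - {"gripper": 1,"translation": [0,0,0],"dr": [0,0,0]}
    - {"gripper": 1,"translation": [0,0,0],"dr": [0,0,0]}
    - {"gripper": 1,"translation": [0,0,0],"dr": [0,0,0]}
    - {"gripper": 1,"translation": [0,0,0],"dr": [0,0,0]}
    - {"gripper": 1,"translation": [0,0,0],"dr": [0,0,0]}
    - {"gripper": 1,"translation": [0,0,0],"dr": [0,0,0]}
    - {"gripper": 1,"translation": [0,0,0],"dr": [0,0,0]}
    - {"gripper": 1,"translation": [0,0,0],"dr": [0,0,0]}
    - {"gripper": 1,"translation": [0,0,0],"dr": [0,0,0]}
    - {"gripper": 1,"translation": [0,0,0],"dr": [0,0,0]}

```text
clock: 4.33
eef_pos: [576.3, 172.4, 147.7]
tcp_rot: [3.14, 0.005, 0.055]
contact_force: [-10.9, -4.0, 5.6]
opening: 0.002
```

>>> jog_arm:
  deltas:
    - {"gripper": 1,"translation": [-0.1,0,0],"dr": [0,0,0]}
    - {"gripper": 1,"translation": [-0.15,0,0],"dr": [0,0,0]}
    - {"gripper": 1,"translation": [-0.2,0,0],"dr": [0,0,0]}
    - {"gripper": 1,"translation": [-0.2,0,0],"dr": [0,0,0]}
    - {"gripper": 1,"translation": [0,0,0],"dr": [0,0,0]}
    - {"gripper": 1,"translation": [0,0,0],"dr": [0,0,0]}
    - {"gripper": 1,"translation": [0,0,0],"dr": [0,0,0]}
    - {"gripper": 1,"translation": [0,0,0],"dr": [0,0,0]}
    - {"gripper": 1,"translation": [0,0,0],"dr": [0,0,0]}

```text
clock: 5.08
eef_pos: [514.9, 173.3, 148.4]
tcp_rot: [-3.141, -0.001, 0.055]
contact_force: [0.8, -0.6, 0.2]
opening: -0.002
```

Run:
```python
from rig import r
import cv2,numpy as np
s=r.grab_frame("side")
cv2.imwrite("pics/c3.png",cv2.resize(s[100:160,190:270],(640,480),interpolation=cv2.INTER_CUBIC))
print(r.sense()["eef_pos"],r.sense()["contact_force"],r.sense()["clock"])
```

```text
[514.6209357  173.1853226  148.29585471] [ 0.23112336 -0.03908783  0.14329445] 5.1333
```

View pics/c3.png

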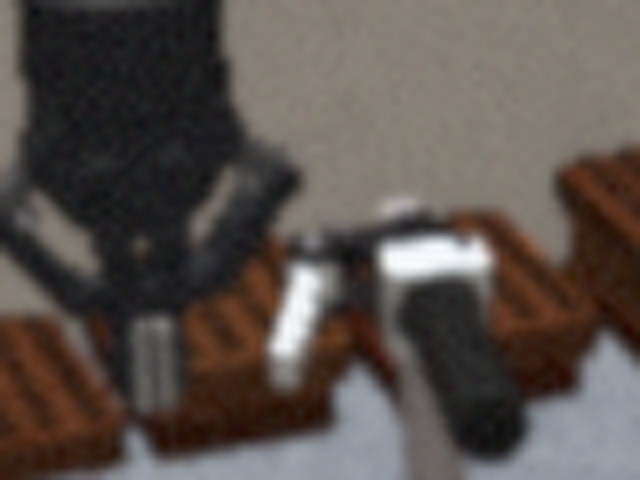

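The short lever (300,320) has sprung back, with the finger well clear. Now I'll move across to the long lever; the stop is predicted near TCP x=591.

>>> jog_arm:
  deltas:
    - {"gripper": 1,"translation": [0,-0.2,0],"dr": [0,0,0.002]}
    - {"gripper": 1,"translation": [0,-0.35,0],"dr": [0,0,0.002]}
    - {"gripper": 1,"translation": [0,-0.35,0],"dr": [0,0,0.002]}
    - {"gripper": 1,"translation": [0,-0.35,0],"dr": [0,0,0.002]}
    - {"gripper": 1,"translation": [0,-0.35,0],"dr": [0,0,0.002]}
    - {"gripper": 1,"translation": [0,-0.35,0],"dr": [0,0,0.002]}
    - {"gripper": 1,"translation": [0,-0.35,0],"dr": [0,0,0.002]}
    - {"gripper": 1,"translation": [0,-0.35,0],"dr": [0,0,0.002]}
    - {"gripper": 1,"translation": [0,-0.35,0],"dr": [0,0,0.002]}
    - {"gripper": 1,"translation": [0,-0.35,0],"dr": [0,0,0.002]}
    - {"gripper": 1,"translation": [0,-0.35,0],"dr": [0,0,0]}
    - {"gripper": 1,"translation": [0,-0.13,0],"dr": [0,0,0]}

```text
clock: 6.13
eef_pos: [514.3, -214.1, 148.4]
tcp_rot: [3.14, -0.001, 0.085]
contact_force: [-0.5, 0.2, 0.8]
opening: -0.002
```

>>> jog_arm:
  deltas:
    - {"gripper": 1,"translation": [0,0,0],"dr": [0,0,0]}
    - {"gripper": 1,"translation": [0,0,0],"dr": [0,0,0]}
    - {"gripper": 1,"translation": [0,0,0],"dr": [0,0,0]}

```text
clock: 6.38
eef_pos: [513.7, -209.0, 148.0]
tcp_rot: [-3.141, 0.001, 0.087]
contact_force: [0.9, -0.7, 0.3]
opening: 0.001
```

Next I'll advance to about x=582 in gentle steps.

>>> jog_arm:
  deltas:
    - {"gripper": 1,"translation": [0.15,-0.01,0],"dr": [0,0,0]}
    - {"gripper": 1,"translation": [0.15,0,0],"dr": [0,0,0]}
    - {"gripper": 1,"translation": [0.1,0,0],"dr": [0,0,0]}
    - {"gripper": 1,"translation": [0.05,0,0],"dr": [0,0,0]}
    - {"gripper": 1,"translation": [0.05,0,0],"dr": [0,0,0]}
    - {"gripper": 1,"translation": [0.05,0,0],"dr": [0,0,0]}
    - {"gripper": 1,"translation": [0.05,0,0],"dr": [0,0,0]}
    - {"gripper": 1,"translation": [0.05,0,0],"dr": [0,0,0]}
    - {"gripper": 1,"translation": [0.03,0,0],"dr": [0,0,0]}
    - {"gripper": 1,"translation": [0,0,0],"dr": [0,0,0]}
    - {"gripper": 1,"translation": [0,0,0],"dr": [0,0,0]}

```text
clock: 7.3
eef_pos: [581.5, -211.0, 148.0]
tcp_rot: [-3.141, 0.001, 0.087]
contact_force: [-3.7, -3.3, -2.7]
opening: 0.003
```

>>> jog_arm:
  deltas:
    - {"gripper": 1,"translation": [0.03,0,0],"dr": [0,0,0]}
    - {"gripper": 1,"translation": [0,0,0],"dr": [0,0,0]}

```text
clock: 7.47
eef_pos: [584.6, -211.0, 148.1]
tcp_rot: [-3.141, 0.001, 0.087]
contact_force: [-3.8, -3.6, -1.8]
opening: -0.001
```

>>> jog_arm:
  deltas:
    - {"gripper": 1,"translation": [0.02,0,0],"dr": [0,0,0]}
    - {"gripper": 1,"translation": [0,0,0],"dr": [0,0,0]}

```text
clock: 7.63
eef_pos: [586.5, -211.0, 148.1]
tcp_rot: [-3.141, 0.001, 0.087]
contact_force: [-3.8, -3.3, -2.3]
opening: -0.002
```

>>> jog_arm:
  deltas:
    - {"gripper": 1,"translation": [0.02,0,0],"dr": [0,0,0]}
    - {"gripper": 1,"translation": [0,0,0],"dr": [0,0,0]}

```text
clock: 7.8
eef_pos: [588.5, -211.0, 148.1]
tcp_rot: [-3.141, 0.001, 0.087]
contact_force: [-5.0, -3.6, -2.1]
opening: -0.005
```

>>> jog_arm:
  deltas:
    - {"gripper": 1,"translation": [0.015,0,0],"dr": [0,0,0]}
    - {"gripper": 1,"translation": [0,0,0],"dr": [0,0,0]}

```text
clock: 7.97
eef_pos: [589.9, -211.0, 148.1]
tcp_rot: [-3.141, 0.001, 0.087]
contact_force: [-5.3, -2.3, -1.0]
opening: 0.003
```

>>> jog_arm:
  deltas:
    - {"gripper": 1,"translation": [0.01,0,0],"dr": [0,0,0]}
    - {"gripper": 1,"translation": [0,0,0],"dr": [0,0,0]}

```text
clock: 8.13
eef_pos: [590.8, -211.0, 148.1]
tcp_rot: [-3.141, 0.001, 0.087]
contact_force: [-4.3, -3.4, -1.0]
opening: 0.001
```

>>> jog_arm:
  deltas:
    - {"gripper": 1,"translation": [0.01,0,0],"dr": [0,0,0]}
    - {"gripper": 1,"translation": [0,0,0],"dr": [0,0,0]}

```text
clock: 8.3
eef_pos: [591.5, -210.9, 148.1]
tcp_rot: [-3.141, 0.002, 0.087]
contact_force: [-7.4, -2.9, -1.4]
opening: -0.002
```

>>> jog_arm:
  deltas:
    - {"gripper": 1,"translation": [0.01,0,0],"dr": [0,0,0]}
    - {"gripper": 1,"translation": [0,0,0],"dr": [0,0,0]}

```text
clock: 8.47
eef_pos: [591.8, -210.9, 148.0]
tcp_rot: [-3.141, 0.003, 0.087]
contact_force: [-9.8, -2.7, 1.7]
opening: -0.004
```

The stop is reached: force rises to 9.8 N at x=591.8, against a predicted 591. I'll settle and verify both levers.

>>> jog_arm:
  deltas:
    - {"gripper": 1,"translation": [0.005,0,0],"dr": [0,0,0]}
    - {"gripper": 1,"translation": [0,0,0],"dr": [0,0,0]}
    - {"gripper": 1,"translation": [0,0,0],"dr": [0,0,0]}
    - {"gripper": 1,"translation": [0,0,0],"dr": [0,0,0]}
    - {"gripper": 1,"translation": [0,0,0],"dr": [0,0,0]}
    - {"gripper": 1,"translation": [0,0,0],"dr": [0,0,0]}

```text
clock: 8.97
eef_pos: [591.9, -210.9, 148.0]
tcp_rot: [-3.141, 0.004, 0.087]
contact_force: [-10.8, -2.1, 1.3]
opening: 0.001
```

Run:
```python
from rig import r
import cv2,numpy as np
s=r.grab_frame("side")
cv2.imwrite("pics/c4.png",cv2.resize(s[110:260,195:345],(600,600),interpolation=cv2.INTER_CUBIC))
print(r.sense()["eef_pos"],r.sense()["contact_force"],r.sense()["qvel"],r.sense()["clock"])
```

```text
[ 591.89827357 -210.90810015  148.00389197] [-10.20293002  -3.44384481   2.21709182] [-0.00064693 -0.00046634 -0.00144792 -0.00042924  0.0019139  -0.00039352] 9.0167
```

View pics/c4.png

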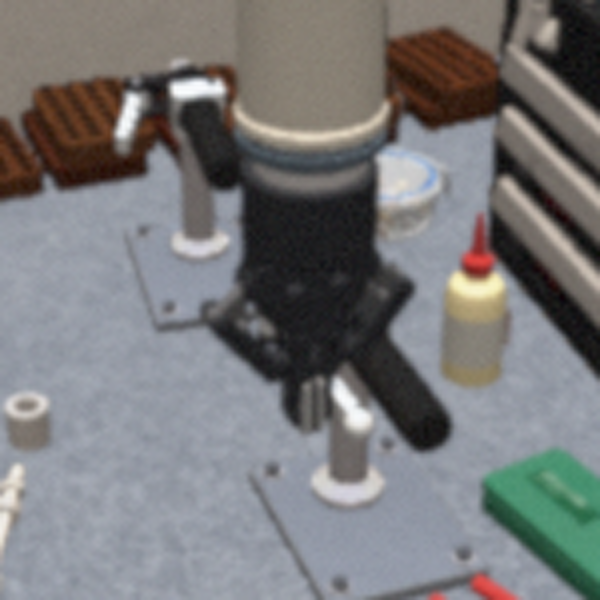

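The picture shows the long lever pressed in, with its ball at crop (358,420) and a gap left to the bar. The short lever (128,118) is at rest and the bystanders in this crop are in place. The arm is steady at about 10 N, so I'm handing in.

```bash
python3 -c "
from rig import r
print(r.sign_off()); print(r.sense()['contact_force'],r.sense()['eef_pos'])"
```

```text
the job is handed in; nothing more can be done
None
the job is handed in; nothing more can be done
```

Both levers are checked, and the long one is still held against its stop for your gap measurement; I handed the job in at about 9 s of the 40 s.

- **Short lever:** I pressed it to its stop with the back of the shut fingers. The force jumped to about 10 N at TCP x = 576.2, against 576.4 predicted. I held it for over a second and let go. The picture then showed it sprung back, with the force back to about zero.
- **Long lever:** I pressed it the same way. The force rose to about 10 N at x = 591.9, against 591 predicted, and the arm was still. The last picture shows a gap left to the bar, the short lever at rest, and the oil bottle and bushing standing where they were. The tape measure and screwdriver were outside that picture and the rod was only partly in it, but the hand stayed well above them.

No check failed. The measurements disagreed by about 5 mm on the short lever's tip and by about 0.02 rad on each stand's turn. I had no direct reading of the lever angles, so reaching the stops is judged from the force jumps and TCP positions. A sideways force of 2–5 N, most likely friction, also showed during both presses.

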